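# Seat the vial drawer and set the nitrogen valve two turns open

### The arm

A 6-joint arm with a two-finger parallel gripper is mounted at the origin on the work surface. World frame = base frame: x ahead of the robot, y to its left, z up, the work surface at z = 0. Lengths are in m, angles in degrees, forces in N, time in s.
With the tool pointing down it reaches from about 0.4 to 0.825 m from the base axis. Payload 7 kg.
Tool frame: the origin (TCP) lies midway between the tips of the shut fingers; the grasp point (between the pads) lies 19 mm behind it; z points along the fingers, y is the line along which they close (so a half turn about z gives the same grasp; the last joint's range is limited). The gripper opens to 88 mm and grips with 3 to 60 N. Pads are 19 mm wide; open, the fingers measure 130 mm over their backs; the gripper's body (78 mm by 193 mm) begins 47 mm behind the grasp point.
Start: joints at [-57.004, 20.546, 0.682, 0, -70.136, -16.507], TCP at [0.192, -0.647, 0.227] pointing down, gripper open.
Joint ranges: [-176.03, 176.03], [-82.01, 121.73], [-58.28, 71.71], [-173.87, 95.51], [-174.79, -0.11], [-173.66, 173.66]. Speed limits (degrees/s): [136.94, 136.94, 172.46, 180, 180, 180].

### API

Orientations are given as [roll, pitch, yaw] about the fixed x, y, z axes, in that order (R = Rz(yaw) Ry(pitch) Rx(roll)).
In Python, from plant import r, eyes, workorder gives the robot as it stands.
- The arm moves only by the tool step_arm, never from a script. Its argument "plan" is a list of rows, each a list of 5 numbers: the shift along the tool's x, y, z each as a share of 25 cm, from -1 to 1, then the turn about the tool's z as a share of 60 degrees, from -1 to 1, then the finger opening in mm, from 0 to 87.6. In form: [[x, y, z, turn, jaw], ...]. A call has 1 to 12 rows; each row is the pose to reach, as a shift and turn from the pose commanded when the call began, along the tool's axes at that moment; what a row does not reach only later rows make up. A row lasts 1/12 s, in which the tool goes at most 41.7 mm and 7.16 degrees, less where a joint would pass 70% of its speed; a pose out of reach is approached as far as the arm can. A call with a number of a shift or a turn outside -1 to 1 is refused whole. A call with a gripper value outside its range is refused whole. The fingers move at their own pace and stop on an object; "newtons" is the grip in N (left out, the last holds). Time passes only in rows, so rows that repeat a pose let the fingers close. It gives the time, the measured TCP pose, the force, the opening and the grip force at its end, in the units of the state.
- r.get_state(): the state, without advancing time (a new reading comes with each control period).
- eyes.capture(name): name is "scene" or "top" or "wrist"; returns the picture (384x512x3 uint8, red, green, blue); there is no depth.
- eyes.camera_model(name): a dict with "fov_y" (degrees; the focal length in pixels is half the picture's height over the tangent of half this angle, whatever the lens; pixels are square), "cx", "cy" (the principal point, pixels), "k1" (the pictures are not rectified: a ray, as slopes to the right and down, at radius r is drawn at 1 + k1 r^2 times it, then the intrinsics apply), "world_to_cam" (4x4, takes a point from world to camera coordinates); the wrist camera has in their place "hand_eye" (4x4, takes a point from camera to tool coordinates, whose origin is the TCP and whose axes are the flange's). Camera axes: x right, y up, looking along -z (the intrinsics and any distortion apply to the point x, -y, -z); pixel columns grow to the right and rows downward; lengths in m; the calibration is good to about 2 mm. A picture is of the moment at which its call begins: read the wrist's pose just before it. camera_model takes no time and is no camera call.
- workorder.close_job(): hands the job in; it is judged then, once.
The state is a dict: "time_s": time; "joints": joint angles; "qd": joint speeds; "joint_torque": joint torques, N m; "tcp_pos": TCP position; "eef_rot": TCP orientation; "contact_force": force on the tool from outside, world axes, zero at the start; "moment": the same for the moment, N m; "gripper_width": finger opening in m; "gripper_force": force on a finger pad.
Only numpy, scipy, OpenCV 4.12 (cv2) and the standard library are available. Lean on these libraries where they do the work, as an engineer would, in place of code of your own. Each camera call takes 0.05 s, during which the arm holds its last target. There are 200 camera calls.

### The job

Get the nitrogen evaporator ready to blow down: gently push its vial drawer all the way in until it clicks home under the nozzle head. Then take the orange crank handle of the gas valve, screw the valve clockwise right down onto its stop, and back it off exactly two full turns counterclockwise. Finish still gripping the crank handle, holding the valve steady at that setting, with the drawer still home and the rack, bottle and beaker around the instrument left alone.

Things in the scene. Friction and masses are not known exactly. Their poses are not given: they have to be found in the camera images.
- evaporator: fixed instrument: bed plate 380x200x40 high, vial drawer on it, white nozzle head (underside 133, top 190 up, front 80 mm behind the lip of the closed drawer) on a column 230 high; white console on its +y side, deck 92 up, front at x=0, carrying the valve at x=68, y=182. Origin: on the bench below the lip's middle with the drawer home. x: the way the drawer is pushed in; y: to the console; z up
- drawer (a joint): how far the vial drawer stands out (m): 0 = home on its stop, 0.100 at most. Slides level with 1.5 N friction and stays where left; a spring detent resists with up to 6 N from 14 to 6 mm, then from 6 mm on pulls it in to 0 and keeps it there
- drawer_lip (a point): middle of the front edge of the drawer's aluminium pull lip, the place to push along the evaporator's +x; moves with the drawer. Lip 160 wide, 93 to 105 mm above the bench, 12 mm proud of the drawer front, which spans 50 to 105 mm. 24 open vials stand in the drawer behind it
- valve (a joint): turning of the valve handwheel (rad): 0 = screwed down on its rigid stop (closed), grows as it opens counterclockwise seen from above, to 28 at most; 6.283 a turn. Vertical stem, does not rise. Friction 0.18 N m (about 4.5 N at the crank handle); stays where left
- valve_hub (a point): centre of the black handwheel on the vertical valve axis, 137 mm above the bench; fixed to the evaporator. Rim 94 mm outside diameter, 10 thick, three spokes; hub 24 across, rising 9 mm above this point
- crank: orange crank handle upright on the wheel's rim, 42 mm from the valve axis: 22 mm diameter, 52 high, origin at its middle (170 mm above the bench; top at 196; rim below ends at 143). Revolves freely on its own pin, so it can be led round the axis without turning the gripper. At valve = 0 it stands on the evaporator's -x side of the axis
- tube_rack: loose navy rack 85 x 127 x 52 high with orange-capped tubes, to the -y side of the instrument; origin at the middle of its underside. Leave alone.
- reagent: loose amber bottle, 52 mm in diameter and 105 high, blue cap, in front of the console; origin at the middle of its underside. Leave alone.
- beaker: loose glass beaker 66 mm in diameter, 70 high, to the -y side of the instrument; origin at the middle of its underside. Leave alone.

How it is judged:
By the outcome, as a careful person would: the job done as asked, in the order asked, and still so for the second after the job is handed in, while the arm keeps its last pose, push and grip.
It also fails if it takes over 72 s, if anything falls off the work surface, if the arm or the gripper's body presses on something with over 40 N, if the wrist force passes 120 N, or if a joint passes its speed limit or range.

## Working session

There is one attempt and no reset: what is moved stays moved. The work goes in short steps, Python scripts to look and compute and a tool call to move; the robot and the scene stay as the last step left them, time stands still between calls to the robot, and variables do not carry over. Pictures are saved under pics/ and viewed, at most 10 in all, crops included, and the job is handed in when it is done.

Besides the shell and the picture viewer there is one more tool, called as name([rows], argument=value, ...), one row to a line, values as JSON. step_arm: Moves the arm, as the interface text tells. Its arguments: {"type":"object","properties":{"plan":{"type":"array"},"newtons":{"type":"number"}},"required":["plan"]}

```bash
mkdir -p pics; python3 - <<'E'
from plant import r, eyes, workorder
import cv2
s=r.get_state(); print(s)
for n in ("scene","top"):
    cv2.imwrite(f"pics/{n}0.png",cv2.resize(eyes.capture(n)[:,:,::-1],(800,600),interpolation=cv2.INTER_CUBIC)); print(eyes.camera_model(n))
print(eyes.camera_model("wrist"))
E
```

```text
{'time_s': 0.0, 'joints': array([-5.70059647e+01,  2.05906627e+01,  6.33348041e-01, -2.03701011e-02,
       -7.01375396e+01, -1.65062777e+01]), 'qd': array([-0.0095635 ,  0.00751053,  0.0033028 ,  0.05640754,  0.01212864,
       -0.01866904]), 'joint_torque': array([-3.29181212e-04, -5.82721174e+01,  2.93075484e+01,  6.99774876e+00,
        7.04835678e-03, -1.70997755e-04]), 'tcp_pos': array([ 0.19139242, -0.64676981,  0.22562741]), 'eef_rot': array([ 1.79903614e+02, -8.59260035e-03, -1.63519172e+02]), 'contact_force': array([ 0.02344386, -0.87946774,  0.61700244]), 'moment': array([-0.02611764,  0.04114572,  0.03179971]), 'gripper_force': 0.0, 'gripper_width': 0.08761764140093495}
{'fov_y': 52.15089208987037, 'cx': 251.8309438316373, 'cy': 193.45717650755057, 'k1': -0.09697610531296576, 'world_to_cam': array([[ 0.88063125,  0.47376621, -0.0058462 , -0.49711588],
       [-0.38931916,  0.73058422,  0.56096104,  0.20410703],
       [ 0.27003553, -0.49172379,  0.82782156, -1.14373329],
       [ 0.        ,  0.        ,  0.        ,  1.        ]])}
{'fov_y': 42.16037888237156, 'cx': 252.
[... 189 characters left out ...]
e-01, -9.21783067e-03,  1.86927134e-01,
        -6.09975907e-01],
       [-1.86914582e-01,  2.21252995e-03,  9.82373678e-01,
        -1.03609800e+00],
       [ 0.00000000e+00,  0.00000000e+00,  0.00000000e+00,
         1.00000000e+00]])}
{'fov_y': 67.78678897634781, 'cx': 262.74572475923145, 'cy': 191.25722741528645, 'k1': 0.013984305196771173, 'hand_eye': array([[-5.31972168e-04,  9.69411963e-01,  2.45438714e-01,
         6.53474893e-02],
       [ 9.99999857e-01,  5.00937348e-04,  1.88875798e-04,
        -8.80266055e-04],
       [ 6.01490402e-05,  2.45438779e-01, -9.69412091e-01,
        -1.59210015e-01],
       [ 0.00000000e+00,  0.00000000e+00,  0.00000000e+00,
         1.00000000e+00]])}
```

View pics/scene0.png

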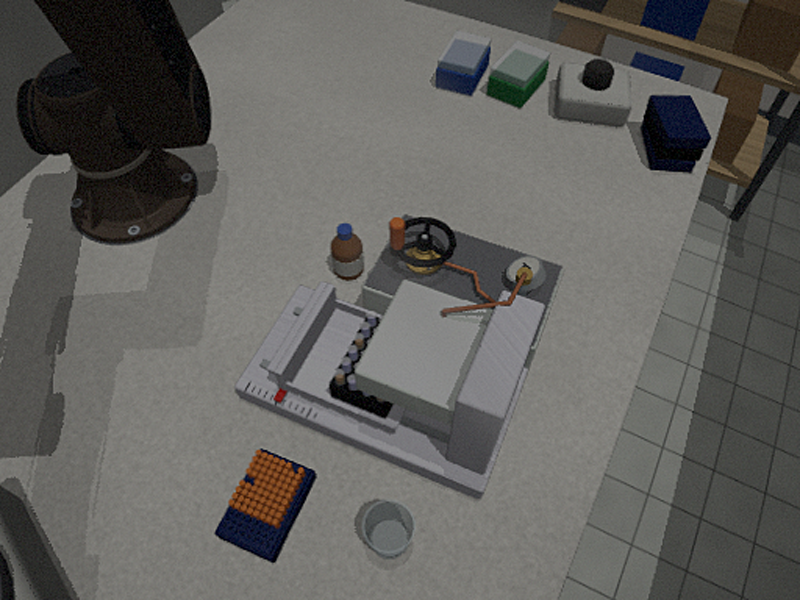

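View pics/top0.png

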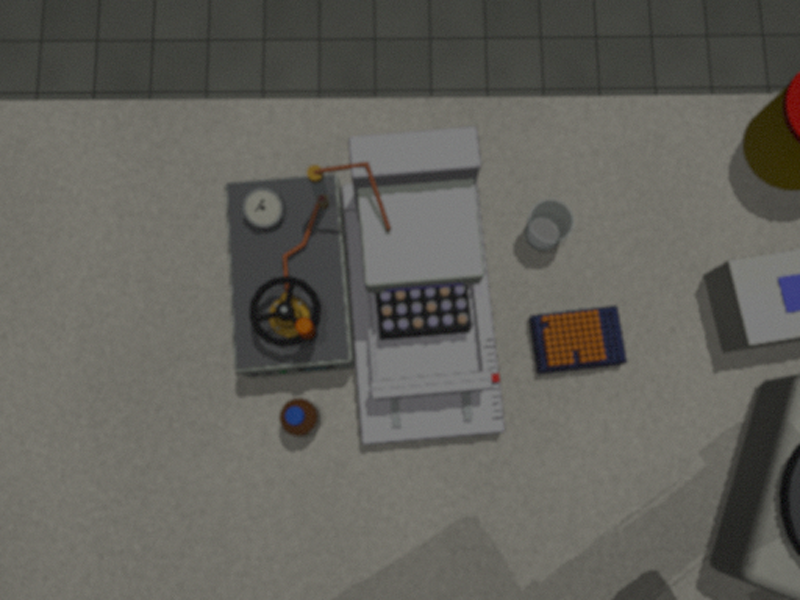

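Top view (800x600): wheel hub ≈(285,311), crank top ≈(303,326), lip front edge from (373,395) to (497,384), bed front corners (362,443),(502,431). The scene view agrees: rack and beaker are on the -y side, and the bottle is in front of the console.

```bash
cat > h.py <<'E'
import numpy as np, cv2
from plant import r, eyes, workorder
def K(m):
    f=192/np.tan(np.radians(m["fov_y"]/2)); return np.array([[f,0,m["cx"]],[0,f,m["cy"]],[0,0,1]]), np.array([m["k1"],0,0,0.])
def bp(m,uv,z,W=None):
    "back-project 512-px pixel onto world plane z"
    k,d=K(m); p=cv2.undistortPoints(np.array([[uv]],float),k,d)[0,0]
    T=np.linalg.inv(m["world_to_cam"] if W is None else W)
    ray=T[:3,:3]@[p[0],-p[1],-1]; o=T[:3,3]; return o+ray*(z-o[2])/ray[2]
def proj(m,P,W=None):
    k,d=K(m); c=(m["world_to_cam"] if W is None else W)@np.c_[np.atleast_2d(P),np.ones(len(np.atleast_2d(P)))].T
    p=c[:3]*np.array([[1],[-1],[-1]]); return cv2.projectPoints(p.T.copy(),np.zeros(3),np.zeros(3),k,d)[0][:,0]
E
python3 - <<'E'
from h import *
t=eyes.camera_model("top"); s=eyes.camera_model("scene")
def q(n,m,u,v,z): print(n,bp(m,(u*.64,v*.64),z).round(4))
q("hub",t,285,311,.146);q("crank",t,303,326,.196);q("lipL",t,373,395,.105);q("lipR",t,497,384,.105)
q("bedL",t,362,443,.0);q("bedR",t,502,431,.0);q("bedL4",t,362,443,.04);q("bedR4",t,502,431,.04)
q("bottlecap",t,294,415,.105);q("consFL",t,237,374,.092);q("consFR",t,350,362,.092);q("consBL",t,228,184,.092)
q("colBL",t,350,137,.23);q("colBR",t,477,128,.23)
q("s hub",s,425,238,.146);q("s crank",s,397,222,.196)
im=eyes.capture("top"); c=im[180:300,130:330]; cv2.imwrite("pics/c1.png",cv2.resize(c,(800,480),interpolation=cv2.INTER_CUBIC)[:,:,::-1])
E
```

```text
hub [0.5832 0.0497 0.146 ]
crank [0.5554 0.0205 0.196 ]
lipL [ 0.4775 -0.062   0.105 ]
lipR [ 0.4904 -0.2253  0.105 ]
bedL [ 0.4167 -0.0433  0.    ]
bedR [ 0.4318 -0.2441  0.    ]
bedL4 [ 0.4163 -0.0448  0.04  ]
bedR4 [ 0.4309 -0.2386  0.04  ]
bottlecap [0.4525 0.0413 0.105 ]
consFL [0.5081 0.1199 0.092 ]
consFR [ 0.5227 -0.031   0.092 ]
consBL [0.7744 0.1399 0.092 ]
colBL [ 0.7845 -0.0383  0.23  ]
colBR [ 0.7948 -0.1947  0.23  ]
s hub [0.5901 0.0507 0.146 ]
s crank [0.5607 0.0197 0.196 ]
```

View pics/c1.png

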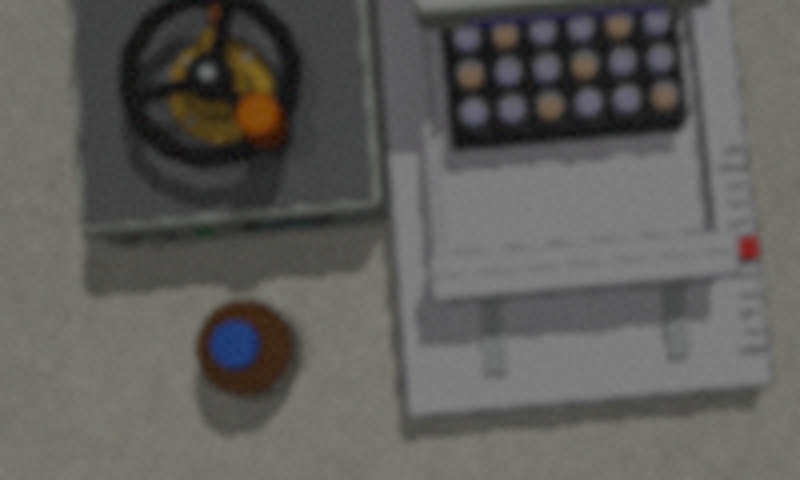

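The zoomed crop shows the lip front edge from (435,298) to (735,276), hub ≈(208,72), crank ≈(260,115), bottle ≈(245,345). From these, the evaporator origin is ≈(0.533,-0.137) with yaw ≈4.5°. The drawer stands about 52 mm out and the crank is about 41° past the stop direction, whole turns unknown. I'm moving in front of the lip with the tool squared up and the fingers shut.

step_arm([
  [-0.76,0.82,0,0.2,0],
  [-0.76,0.82,0,0.2,0],
  [-0.76,0.82,0,0.2,0],
  [-0.76,0.82,0,0.2,0],
  [-0.76,0.82,0,0.2,0],
  [-0.76,0.82,0,0.2,0],
  [-0.76,0.82,0,0.2,0],
  [-0.76,0.82,0,0.2,0],
  [-0.76,0.82,0,0.2,0],
])

```text
time_s: 0.9
tcp_pos: [0.3164, -0.3954, 0.227]
eef_rot: [-180.0, 0.0, -175.3]
contact_force: [0.2, -0.5, -0.0]
gripper_width: 0.0332
gripper_force: 0.0
```

step_arm([
  [-0.56,0.96,0,0,0],
  [-0.56,0.96,0,0,0],
  [-0.56,0.96,0,0,0],
  [-0.56,0.96,0,0,0],
  [-0.56,0.96,0,0,0],
  [-0.56,0.96,0,0,0],
  [-0.56,0.96,0,0,0],
  [-0.56,0.96,0,0,0],
  [-0.56,0.96,0,0,0],
  [-0.56,0.96,0,0,0],
])

```text
time_s: 1.73
tcp_pos: [0.4362, -0.1471, 0.2263]
eef_rot: [-180.0, -0.1, -175.5]
contact_force: [0.4, -0.1, -0.7]
gripper_width: 0.0004
gripper_force: 0.0
```

```bash
python3 - <<'E'
from h import *
s=r.get_state(); print(s["tcp_pos"],s["eef_rot"],s["gripper_width"])
im=eyes.capture("wrist"); cv2.imwrite("pics/w1.png",cv2.resize(im,(800,600),interpolation=cv2.INTER_CUBIC)[:,:,::-1])
E
```

```text
[ 0.43621223 -0.14709263  0.2262702 ] [-1.79996389e+02 -5.05184137e-02 -1.75522571e+02] 0.0003719374015241874
```

View pics/w1.png

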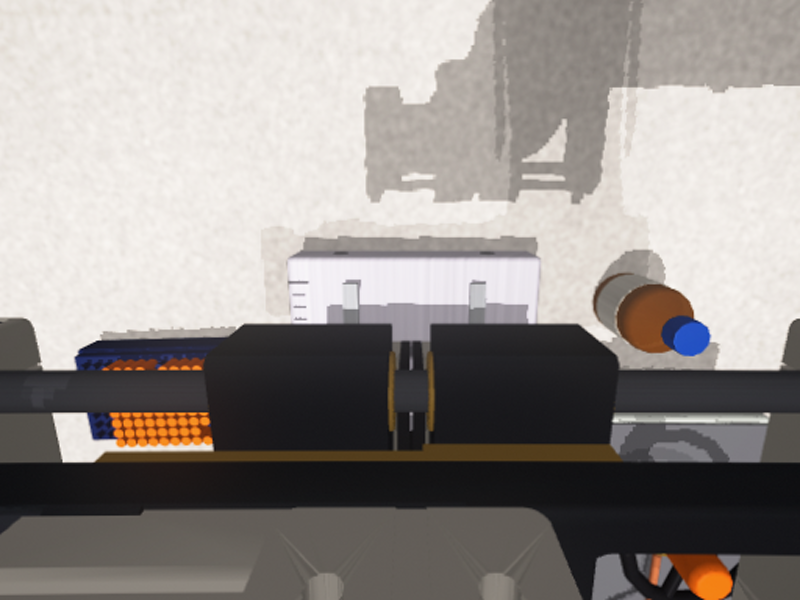

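The wrist view shows the bed front edge at row ~255, columns 290-540, centred at 415, so the gripper is aligned with it. The bottle (650,320) and the rack (150,400) are clear. Descending in front of the lip.

step_arm([
  [0,0,0.12,0,0],
  [0,0,0.24,0,0],
  [0,0,0.36,0,0],
  [0,0,0.48,0,0],
  [0,0,0.55,0,0],
  [0,0,0.58,0,0],
  [0,0,0.58,0,0],
])

```text
time_s: 2.37
tcp_pos: [0.4349, -0.1477, 0.0801]
eef_rot: [-180.0, -0.2, -175.6]
contact_force: [-0.3, 0.2, 0.9]
gripper_width: 0.0002
gripper_force: 0.0
```

step_arm([
  [-0.02,0,0,0,0],
  [-0.04,0,0,0,0],
  [-0.06,0,0,0,0],
  [-0.08,0,0,0,0],
  [-0.1,0,0,0,0],
  [-0.12,0,0,0,0],
  [-0.14,0,0,0,0],
  [-0.15,0,0,0,0],
  [-0.16,0,0,0,0],
])

```text
time_s: 3.12
tcp_pos: [0.4761, -0.1433, 0.0814]
eef_rot: [180.0, -0.1, -175.5]
contact_force: [-2.2, -0.1, 1.1]
gripper_width: 0.0002
gripper_force: 0.9
```

step_arm([
  [-0.01,0,0,0,0],
  [-0.025,0,0,0,0],
  [-0.04,0,0,0,0],
  [-0.055,0,0,0,0],
  [-0.07,0,0,0,0],
  [-0.085,0,0,0,0],
  [-0.095,0,0,0,0],
  [-0.1,0,0,0,0],
])

```text
time_s: 3.78
tcp_pos: [0.5017, -0.1414, 0.0815]
eef_rot: [-180.0, 0.0, -175.5]
contact_force: [-1.3, 1.0, -0.9]
gripper_width: 0.0002
gripper_force: 0.8
```

step_arm([
  [-0.008,0,0,0,0],
  [-0.016,0,0,0,0],
  [-0.024,0,0,0,0],
  [-0.032,0,0,0,0],
])

```text
time_s: 4.12
tcp_pos: [0.509, -0.1408, 0.0815]
eef_rot: [180.0, -0.0, -175.5]
contact_force: [-5.7, 0.8, 1.4]
gripper_width: 0.0004
gripper_force: 2.8
```

In the detent now, so I'll keep going slowly.

step_arm([
  [-0.008,0,0,0,0],
  [-0.016,0,0,0,0],
  [-0.024,0,0,0,0],
  [-0.032,0,0,0,0],
])

```text
time_s: 4.45
tcp_pos: [0.5136, -0.1405, 0.0812]
eef_rot: [180.0, -0.4, -175.6]
contact_force: [-10.4, 0.6, 5.4]
gripper_width: 0.0005
gripper_force: 4.8
```

step_arm([
  [-0.004,0,0,0,0],
  [-0.008,0,0,0,0],
  [-0.012,0,0,0,0],
  [-0.016,0,0,0,0],
])

```text
time_s: 4.78
tcp_pos: [0.5201, -0.14, 0.0812]
eef_rot: [180.0, -0.1, -175.5]
contact_force: [-2.9, 0.3, -3.0]
gripper_width: 0.0002
gripper_force: 1.6
```

step_arm([
  [-0.005,0,0,0,0],
  [-0.01,0,0,0,0],
  [-0.015,0,0,0,0],
  [-0.015,0,0,0,0],
])

```text
time_s: 5.12
tcp_pos: [0.5224, -0.1398, 0.0814]
eef_rot: [180.0, -0.3, -175.5]
contact_force: [-12.2, 0.1, 7.7]
gripper_width: 0.0004
gripper_force: 5.6
```

```bash
python3 - <<'E'
from h import *
im=eyes.capture("top"); c=im[70:290,130:340]; cv2.imwrite("pics/c2.png",cv2.resize(c,(570,597),interpolation=cv2.INTER_CUBIC)[:,:,::-1])
print(r.get_state()["contact_force"])
E
```

```text
[-10.83240101   0.26924227   6.94160855]
```

step_arm([
  [0.02,0,0,0,0],
  [0.08,0,0,0,0],
  [0.16,0,0,0,20],
  [0.24,0,-0.05,0,50],
  [0.26,0,-0.2,0,50],
  [0.26,0,-0.36,0,50],
  [0.26,0,-0.52,0,50],
  [0.26,0,-0.66,0,50],
  [0.26,0,-0.76,0,50],
  [0.26,0,-0.76,0,50],
])

```text
time_s: 6.0
tcp_pos: [0.4639, -0.1451, 0.2786]
eef_rot: [-179.9, 0.7, -175.5]
contact_force: [0.0, -0.7, 0.3]
gripper_width: 0.0471
gripper_force: 0.0
```

```bash
python3 - <<'E'
from h import *
a=eyes.capture("top")[180:300,130:330]; b=eyes.capture("scene")[110:290,140:340]
cv2.imwrite("pics/c3.png",np.vstack([cv2.resize(a,(500,300),interpolation=cv2.INTER_CUBIC),cv2.resize(b[20:140],(500,300),interpolation=cv2.INTER_CUBIC)])[:,:,::-1])
E
```

```text
(no output)
```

View pics/c3.png

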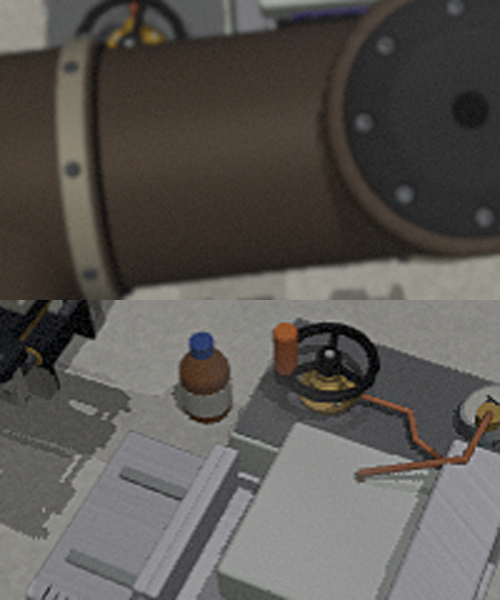

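The scene crop (lower half, 2.5x) shows the drawer in, with the lip front edge from ≈(213,452) to (138,592), close to the console front line. Hub top ≈(330,356), crank top ≈(286,328). Checking these numerically.

```bash
python3 - <<'E'
from h import *
s=eyes.camera_model("scene")
o=np.array([.533,-.137]);a=np.radians(4.5);R=np.array([[np.cos(a),np.sin(a)],[-np.sin(a),np.cos(a)]])
for n,u,v,z in [("lipA",213,452,.105),("lipB",138,592,.105),("hub",330,356,.146),("crank",286,328,.196),("consFL",300,362,.092),("consFR",233,435,.092),("bottle",202,345,.105)]:
    w=bp(s,(140+u/2.5,130+(v-300)/2.5),z)[:2]; print(n,w.round(4),(R@(w-o)).round(4))
E
```

```text
lipA [ 0.5337 -0.0675] [0.0061 0.0693]
lipB [ 0.5499 -0.2167] [ 0.0106 -0.0808]
hub [0.5902 0.0505] [0.0718 0.1824]
crank [0.5601 0.0222] [0.0395 0.1566]
consFL [0.5492 0.0715] [0.0325 0.2066]
consFR [ 0.5351 -0.035 ] [0.0101 0.1015]
bottle [0.4602 0.0362] [-0.059   0.1784]
```

The offset pattern (hub and console both read +4..10 mm here) puts the lip at ≈0, so the drawer is home. Moving above the crank at ≈(0.558,0.021).

step_arm([
  [-0.08,0.12,0,0,60],
  [-0.16,0.24,0,0,60],
  [-0.24,0.36,0,0,60],
  [-0.32,0.48,0,0,60],
  [-0.4,0.59,0,0,60],
  [-0.43,0.635,0,0,60],
  [-0.43,0.635,0,0,60],
  [-0.43,0.635,0,0,60],
])

```text
time_s: 6.77
tcp_pos: [0.5547, 0.0226, 0.2702]
eef_rot: [-180.0, -0.1, -175.4]
contact_force: [0.0, -0.0, 0.5]
gripper_width: 0.0601
gripper_force: 0.0
```

```bash
python3 - <<'E'
from h import *
s=r.get_state(); print(s["tcp_pos"],s["eef_rot"],s["gripper_width"])
im=eyes.capture("wrist"); cv2.imwrite("pics/w2.png",cv2.resize(im,(800,600),interpolation=cv2.INTER_CUBIC)[:,:,::-1])
E
```

```text
[0.55473262 0.02258707 0.2701683 ] [-1.79971140e+02 -1.08539370e-01 -1.75429512e+02] 0.06008903851030528
```

View pics/w2.png

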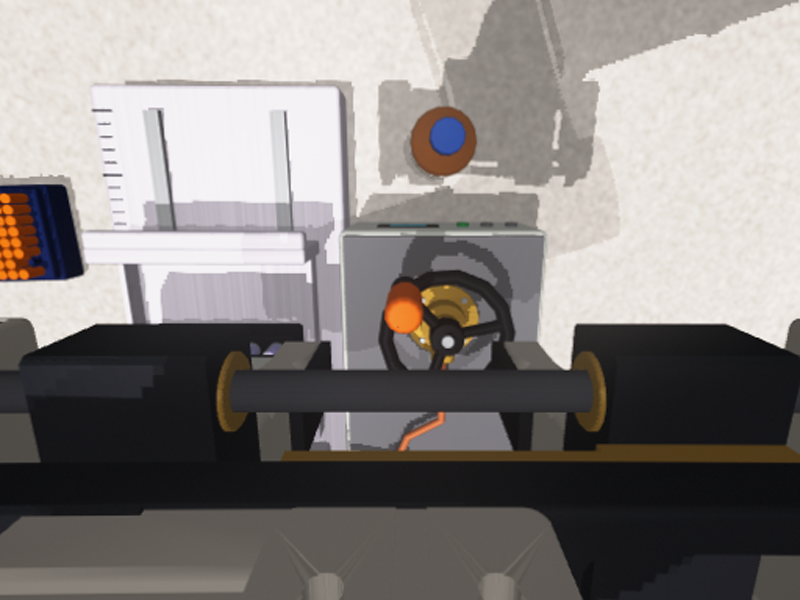

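The wrist view shows crank top ≈(404,318), hub top ≈(447,341), lip front edge from (84,232) to (303,234), and console front top edge at row ≈232. The lip is flush with the console front, so the drawer is home.

```bash
cat >> h.py <<'E'
from scipy.spatial.transform import Rotation as Ro
def wristW(s):
    T=np.eye(4);T[:3,:3]=Ro.from_euler("xyz",s["eef_rot"],degrees=True).as_matrix();T[:3,3]=s["tcp_pos"]
    return np.linalg.inv(T@eyes.camera_model("wrist")["hand_eye"])
E
python3 - <<'E'
from h import *
s=r.get_state(); W=wristW(s); m=eyes.camera_model("wrist")
for n,u,v,z in [("crank",404,318,.196),("hub",447,341,.146),("lipA",84,232,.105),("lipB",303,234,.105),("cA",343,234,.092),("cB",545,234,.092)]:
    print(n,bp(m,(u*.64,v*.64),z,W).round(4))
E
```

```text
crank [0.5595 0.0179 0.196 ]
hub [0.5882 0.0482 0.146 ]
lipA [ 0.5403 -0.2153  0.105 ]
lipB [ 0.5292 -0.059   0.105 ]
cA [ 0.5284 -0.032   0.092 ]
cB [0.5165 0.1194 0.092 ]
```

Hub is (0.588,0.0485), radius checks at 42 mm, and the crank is at 41.6° mod 360. Descending and grasping.

step_arm([
  [-0.017,-0.019,0,0,60],
  [-0.017,-0.019,0.1,0,60],
  [-0.017,-0.019,0.2,0,60],
  [-0.017,-0.019,0.3,0,60],
  [-0.017,-0.019,0.4,0,60],
  [-0.017,-0.019,0.45,0,60],
  [-0.017,-0.019,0.46,0,60],
  [-0.017,-0.019,0.46,0,60],
])

```text
time_s: 7.48
tcp_pos: [0.559, 0.0164, 0.1562]
eef_rot: [-180.0, -0.1, -175.6]
contact_force: [-0.2, 0.7, 0.7]
gripper_width: 0.0597
gripper_force: 0.0
```

step_arm([
  [0,0,0,0,30],
  [0,0,0,0,15],
  [0,0,0,0,15],
  [0,0,0,0,15],
  [0,0,0,0,15],
  [0,0,0,0,15],
], newtons=25)

```text
time_s: 7.98
tcp_pos: [0.5595, 0.0177, 0.157]
eef_rot: [180.0, 0.0, -175.5]
contact_force: [0.5, -0.7, -0.7]
gripper_width: 0.0259
gripper_force: 0.0
```

step_arm([
  [0,0,0,0,15],
  [0,0,0,0,15],
  [0,0,0,0,15],
  [0,0,0,0,15],
  [0,0,0,0,15],
], newtons=25)

```text
time_s: 8.4
tcp_pos: [0.5597, 0.0182, 0.1568]
eef_rot: [180.0, 0.0, -175.5]
contact_force: [-0.2, 6.0, 2.6]
gripper_width: 0.0215
gripper_force: 25.0
```

```bash
cat > circ.py <<'E'
import sys,numpy as np
def rows(th):
    t=np.radians(np.array(th,float)); x=.168*(np.cos(t)-np.cos(t[0])); y=-.168*(np.sin(t)-np.sin(t[0]))
    return [[round(a,3),round(b,3),0,0,15] for a,b in zip(x[1:],y[1:])]
E
python3 - <<'E'
from circ import *
print(rows([41.6,36,30,23,16,10,5,1,-3,-6,-8,-8]))
print(rows([-8,-18,-32,-47,-62,-77,-92,-107,-122,-137,-152,-167,-180]))
print(rows([-180,-195,-210,-225,-240,-255,-270,-285,-300,-315,-330,-345,-352]))
print(rows([-352,-356,-360,-364,-368,-368]))
E
```

```text
[[np.float64(0.01), np.float64(0.013), 0, 0, 15], [np.float64(0.02), np.float64(0.028), 0, 0, 15], [np.float64(0.029), np.float64(0.046), 0, 0, 15], [np.float64(0.036), np.float64(0.065), 0, 0, 15], [np.float64(0.04), np.float64(0.082), 0, 0, 15], [np.float64(0.042), np.float64(0.097), 0, 0, 15], [np.float64(0.042), np.float64(0.109), 0, 0, 15], [np.float64(0.042), np.float64(0.12), 0, 0, 15], [np.float64(0.041), np.float64(0.129), 0, 0, 15], [np.float64(0.041), np.float64(0.135), 0, 0, 15], [np.float64(0.041), np.float64(0.135), 0, 0, 15]]
[[np.float64(-0.007), np.float64(0.029), 0, 0, 15], [np.float64(-0.024), np.float64(0.066), 0, 0, 15], [np.float64(-0.052), np.float64(0.099), 0, 0, 15], [np.float64(-0.087), np.float64(0.125), 0, 0, 15], [np.float64(-0.129), np.float64(0.14), 0, 0, 15], [np.float64(-0.172), np.float64(0.145), 0, 0, 15], [np.float64(-0.215), np.float64(0.137), 0, 0, 15], [np.float64(-0.255), np.float64(0.119), 0, 0, 15], [np.float64(-0.289), np.float64(0.091), 0, 0, 15], [np.float64(-0.315), np.float64(0.055), 0, 0, 15], [np.float64(-0.33), np.float64(0.014), 0, 0
[... 217 characters left out ...]
float64(0.084), np.float64(-0.145), 0, 0, 15], [np.float64(0.125), np.float64(-0.162), 0, 0, 15], [np.float64(0.168), np.float64(-0.168), 0, 0, 15], [np.float64(0.211), np.float64(-0.162), 0, 0, 15], [np.float64(0.252), np.float64(-0.145), 0, 0, 15], [np.float64(0.287), np.float64(-0.119), 0, 0, 15], [np.float64(0.313), np.float64(-0.084), 0, 0, 15], [np.float64(0.33), np.float64(-0.043), 0, 0, 15], [np.float64(0.334), np.float64(-0.023), 0, 0, 15]]
[[np.float64(0.001), np.float64(0.012), 0, 0, 15], [np.float64(0.002), np.float64(0.023), 0, 0, 15], [np.float64(0.001), np.float64(0.035), 0, 0, 15], [np.float64(0.0), np.float64(0.047), 0, 0, 15], [np.float64(0.0), np.float64(0.047), 0, 0, 15]]
```

step_arm([
  [0.01,0.013,0,0,15],
  [0.02,0.028,0,0,15],
  [0.029,0.046,0,0,15],
  [0.036,0.065,0,0,15],
  [0.04,0.082,0,0,15],
  [0.042,0.097,0,0,15],
  [0.042,0.109,0,0,15],
  [0.042,0.12,0,0,15],
  [0.041,0.129,0,0,15],
  [0.041,0.135,0,0,15],
  [0.041,0.135,0,0,15],
])

```text
time_s: 9.32
tcp_pos: [0.5456, 0.0502, 0.1568]
eef_rot: [-179.9, -0.1, -175.5]
contact_force: [-3.0, -2.2, 8.0]
gripper_width: 0.0213
gripper_force: 25.0
```

Passed 0 freely, so there is at least one more turn. Continuing clockwise.

step_arm([
  [-0.007,0.029,0,0,15],
  [-0.024,0.066,0,0,15],
  [-0.052,0.099,0,0,15],
  [-0.087,0.125,0,0,15],
  [-0.129,0.14,0,0,15],
  [-0.172,0.145,0,0,15],
  [-0.215,0.137,0,0,15],
  [-0.255,0.119,0,0,15],
  [-0.289,0.091,0,0,15],
  [-0.315,0.055,0,0,15],
  [-0.33,0.014,0,0,15],
  [-0.334,-0.023,0,0,15],
])

```text
time_s: 10.32
tcp_pos: [0.6296, 0.0521, 0.1567]
eef_rot: [179.9, -0.1, -175.5]
contact_force: [-6.8, 5.7, 10.7]
gripper_width: 0.0213
gripper_force: 25.0
```

step_arm([
  [0.006,-0.043,0,0,15],
  [0.023,-0.084,0,0,15],
  [0.049,-0.119,0,0,15],
  [0.084,-0.145,0,0,15],
  [0.125,-0.162,0,0,15],
  [0.168,-0.168,0,0,15],
  [0.211,-0.162,0,0,15],
  [0.252,-0.145,0,0,15],
  [0.287,-0.119,0,0,15],
  [0.313,-0.084,0,0,15],
  [0.33,-0.043,0,0,15],
  [0.334,-0.023,0,0,15],
])

```text
time_s: 11.32
tcp_pos: [0.5468, 0.0393, 0.1568]
eef_rot: [-180.0, -0.0, -175.5]
contact_force: [1.1, -4.8, 4.5]
gripper_width: 0.0216
gripper_force: 25.0
```

step_arm([
  [0.001,0.012,0,0,15],
  [0.002,0.023,0,0,15],
  [0.001,0.035,0,0,15],
  [0,0.047,0,0,15],
  [0,0.047,0,0,15],
])

```text
time_s: 11.73
tcp_pos: [0.5455, 0.0468, 0.1567]
eef_rot: [-179.6, -0.2, -175.5]
contact_force: [1.4, -21.4, 8.3]
gripper_width: 0.0211
gripper_force: 25.0
```

The force rose to 21 N with the crank blocked at the geometric 0°, so the valve is on its stop. Now two turns back.

```bash
python3 - <<'E'
from circ import *
f=lambda l:print([[float(v) for v in q] for q in rows(l)])
f([-8,-3,5,15,30,45,60,75,90,105,120,135,150])
f([150]+list(range(165,331,15)))
f([-30]+list(range(-15,151,15)))
f([-30,-20,-12,-7,-3,0,0])
E
```

```text
[[0.001, -0.015, 0.0, 0.0, 15.0], [0.001, -0.038, 0.0, 0.0, 15.0], [-0.004, -0.067, 0.0, 0.0, 15.0], [-0.021, -0.107, 0.0, 0.0, 15.0], [-0.048, -0.142, 0.0, 0.0, 15.0], [-0.082, -0.169, 0.0, 0.0, 15.0], [-0.123, -0.186, 0.0, 0.0, 15.0], [-0.166, -0.191, 0.0, 0.0, 15.0], [-0.21, -0.186, 0.0, 0.0, 15.0], [-0.25, -0.169, 0.0, 0.0, 15.0], [-0.285, -0.142, 0.0, 0.0, 15.0], [-0.312, -0.107, 0.0, 0.0, 15.0]]
[[-0.017, 0.041, 0.0, 0.0, 15.0], [-0.023, 0.084, 0.0, 0.0, 15.0], [-0.017, 0.127, 0.0, 0.0, 15.0], [0.0, 0.168, 0.0, 0.0, 15.0], [0.027, 0.203, 0.0, 0.0, 15.0], [0.061, 0.229, 0.0, 0.0, 15.0], [0.102, 0.246, 0.0, 0.0, 15.0], [0.145, 0.252, 0.0, 0.0, 15.0], [0.189, 0.246, 0.0, 0.0, 15.0], [0.229, 0.229, 0.0, 0.0, 15.0], [0.264, 0.203, 0.0, 0.0, 15.0], [0.291, 0.168, 0.0, 0.0, 15.0]]
[[0.017, -0.041, 0.0, 0.0, 15.0], [0.023, -0.084, 0.0, 0.0, 15.0], [0.017, -0.127, 0.0, 0.0, 15.0], [0.0, -0.168, 0.0, 0.0, 15.0], [-0.027, -0.203, 0.0, 0.0, 15.0], [-0.061, -0.229, 0.0, 0.0, 15.0], [-0.102, -0.246, 0.0, 0.0, 15.0], [-0.145, -0.252, 0.0, 0.0, 15.0], [-0.189, -0.246, 0.0, 0.0, 15.0], [-0.229, -0.229, 0.0, 0.0, 15.0], [-0.264, -0.203, 0.0, 0.0, 15.0], [-0.291, -0.168, 0.0, 0.0, 15.0]]
[[0.012, -0.027, 0.0, 0.0, 15.0], [0.019, -0.049, 0.0, 0.0, 15.0], [0.021, -0.064, 0.0, 0.0, 15.0], [0.022, -0.075, 0.0, 0.0, 15.0], [0.023, -0.084, 0.0, 0.0, 15.0], [0.023, -0.084, 0.0, 0.0, 15.0]]
```

step_arm([
  [0.001,-0.015,0,0,15],
  [0.001,-0.038,0,0,15],
  [-0.004,-0.067,0,0,15],
  [-0.021,-0.107,0,0,15],
  [-0.048,-0.142,0,0,15],
  [-0.082,-0.169,0,0,15],
  [-0.123,-0.186,0,0,15],
  [-0.166,-0.191,0,0,15],
  [-0.21,-0.186,0,0,15],
  [-0.25,-0.169,0,0,15],
  [-0.285,-0.142,0,0,15],
  [-0.312,-0.107,0,0,15],
])

```text
time_s: 12.73
tcp_pos: [0.625, 0.0303, 0.1567]
eef_rot: [180.0, -0.2, -175.5]
contact_force: [-10.1, -0.6, 12.7]
gripper_width: 0.0213
gripper_force: 25.0
```

step_arm([
  [-0.017,0.041,0,0,15],
  [-0.023,0.084,0,0,15],
  [-0.017,0.127,0,0,15],
  [0,0.168,0,0,15],
  [0.027,0.203,0,0,15],
  [0.061,0.229,0,0,15],
  [0.102,0.246,0,0,15],
  [0.145,0.252,0,0,15],
  [0.189,0.246,0,0,15],
  [0.229,0.229,0,0,15],
  [0.264,0.203,0,0,15],
  [0.291,0.168,0,0,15],
])

```text
time_s: 13.73
tcp_pos: [0.5503, 0.0691, 0.1568]
eef_rot: [179.8, 0.1, -175.5]
contact_force: [-0.8, 6.4, 5.7]
gripper_width: 0.0212
gripper_force: 25.0
```

step_arm([
  [0.017,-0.041,0,0,15],
  [0.023,-0.084,0,0,15],
  [0.017,-0.127,0,0,15],
  [0,-0.168,0,0,15],
  [-0.027,-0.203,0,0,15],
  [-0.061,-0.229,0,0,15],
  [-0.102,-0.246,0,0,15],
  [-0.145,-0.252,0,0,15],
  [-0.189,-0.246,0,0,15],
  [-0.229,-0.229,0,0,15],
  [-0.264,-0.203,0,0,15],
  [-0.291,-0.168,0,0,15],
])

```text
time_s: 14.73
tcp_pos: [0.625, 0.0303, 0.1567]
eef_rot: [180.0, -0.2, -175.5]
contact_force: [-11.5, -0.8, 12.1]
gripper_width: 0.0211
gripper_force: 25.0
```

step_arm([
  [-0.017,0.041,0,0,15],
  [-0.023,0.084,0,0,15],
  [-0.017,0.127,0,0,15],
  [0,0.168,0,0,15],
  [0.027,0.203,0,0,15],
  [0.061,0.229,0,0,15],
  [0.102,0.246,0,0,15],
  [0.145,0.252,0,0,15],
  [0.189,0.246,0,0,15],
  [0.229,0.229,0,0,15],
  [0.264,0.203,0,0,15],
  [0.291,0.168,0,0,15],
])

```text
time_s: 15.73
tcp_pos: [0.5503, 0.0691, 0.1568]
eef_rot: [179.8, 0.1, -175.5]
contact_force: [-1.1, 7.1, 5.5]
gripper_width: 0.0216
gripper_force: 25.0
```

step_arm([
  [0.012,-0.027,0,0,15],
  [0.019,-0.049,0,0,15],
  [0.021,-0.064,0,0,15],
  [0.022,-0.075,0,0,15],
  [0.023,-0.084,0,0,15],
  [0.023,-0.084,0,0,15],
])

```text
time_s: 16.23
tcp_pos: [0.5458, 0.0455, 0.1568]
eef_rot: [179.9, -0.1, -175.5]
contact_force: [-4.2, 2.6, 9.0]
gripper_width: 0.0213
gripper_force: 25.0
```

step_arm([
  [0,0,0,0,15],
  [0,0,0,0,15],
  [0,0,0,0,15],
  [0,0,0,0,15],
])

```text
time_s: 16.57
tcp_pos: [0.5458, 0.0455, 0.1568]
eef_rot: [179.9, -0.1, -175.5]
contact_force: [-5.5, 0.6, 9.7]
gripper_width: 0.0209
gripper_force: 25.0
```

```bash
python3 - <<'E'
from h import *
b=eyes.capture("scene")[60:310,100:400]; w=eyes.capture("wrist")
cv2.imwrite("pics/f.png",np.hstack([cv2.resize(b,(440,367),interpolation=cv2.INTER_CUBIC),cv2.resize(w,(360,367))])[:,:,::-1])
s=r.get_state();print(s["time_s"],s["tcp_pos"],s["contact_force"],s["moment"])
E
```

```text
16.6667 [0.54578271 0.0455045  0.15674235] [-4.77782834  1.07028226  8.67575742] [6.99518918e-01 1.80544761e+00 1.39454037e-03]
```

View pics/f.png

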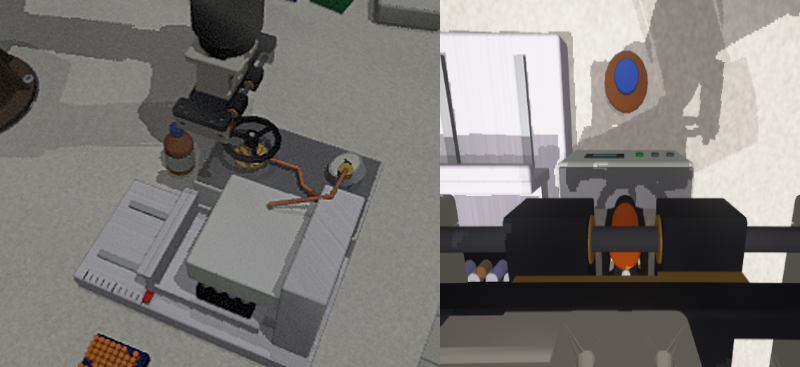

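The picture shows the orange crank gripped between the pads on the -x side of the wheel (wrist half, (625,235)). The drawer lip is still flush with the console front, and the bottle and rack are undisturbed. Handing in.

```bash
python3 -c "
from plant import workorder
print(workorder.close_job())"
```

```text
the job is handed in; nothing more can be done
None
```

I pushed the drawer in until it clicked home, screwed the valve down onto its stop, backed it off two full turns (within about 2° by my measurements), and handed the job in at about 17 s with the crank still gripped; the hand-in gave no verdict, and the rack and bottle look undisturbed in the last picture, though the beaker was out of that view.

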